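# Lock a monitor-arm foot plate into its dock

### The arm

A 6-joint arm with a two-finger parallel gripper is mounted at the origin on a cart in front of the work surface, level with it; the furniture and walls round the work are solid. World frame = base frame: x ahead of the robot, y to its left, z up, the work surface at z = 0. Lengths are in m, angles in rad, forces in N, time in s.
With the tool pointing down it reaches from about 0.225 to 0.725 m from the base axis. Payload 3.1 kg.
Tool frame: the origin (TCP) lies at the very end of the fingers, on their centre line; the grasp point (between the pads) lies 19 mm behind it; z points along the fingers, y is the line along which they close (so a half turn about z gives the same grasp; the last joint's range is limited). The gripper opens to 85 mm and grips with 20 to 120 N. Pads are 22 mm wide; open, the fingers measure 114 mm over their backs; the gripper's body (76 mm by 85 mm) begins 54 mm behind the grasp point. The pads swing forward as they close: fully open they stand 13 mm farther back than shut.
Start: joints at [1.174, 0.048, 0.099, 1.622, 0, 1.443], TCP at [0.139, 0.506, 0.231] pointing down, gripper open.
Joint ranges: [-2.91, 2.91], [-0.99, 1.94], [-1.21, 1.42], [-2.12, 2.29], [-1.49, 1.47], [-3.14, 3.14]. Speed limits (rad/s): [2.79, 2.79, 3.14, 3.14, 3.14, 3.14].

### API

Orientations are given as [roll, pitch, yaw] about the fixed x, y, z axes, in that order (R = Rz(yaw) Ry(pitch) Rx(roll)).
In Python, from rig import ctrl gives the robot as it stands.
- The arm moves only by the tool move_arm, never from a script. Its arguments are lists of equal length, an entry for each row: "delta_pos": the shift along the tool's x, y, z in mm, a list of three; "rotation": the turn, a rotation vector about the tool's x, y, z in rad, a list of three; "jaw": the finger opening in mm, from 0 to 85.4. A call has exactly 10 rows; each row shifts and turns the commanded pose from where the row before left it, along the tool's axes as they then stand; what a row does not reach is not made up. A row lasts 1/10 s, in which the tool goes at most 50 mm and 8.59 degrees, less where a joint would pass 70% of its speed; a pose out of reach is approached as far as the arm can. A call with a gripper value outside its range is refused whole. The fingers move at their own pace and stop on an object; "newtons" is the grip in N (left out, the last holds). Time passes only in rows, so rows that do not move let the fingers close, or fill a call up. It gives the time, the measured TCP pose, the force, the opening and the grip force at its end, in the units of the state.
- ctrl.state(): the state, without advancing time (a new reading comes with each control period).
- ctrl.get_image(name): name is "side" or "top"; returns the picture (420x560x3 uint8, blue, green, red); there is no depth.
- ctrl.camera_params(name): a dict with "K" (3x3 intrinsics, pixels), "dist" ([k1, k2, p1, p2, k3] as OpenCV has them; the pictures are not rectified), "extrinsics" (4x4, takes a point from camera to world coordinates). Camera axes: x right, y down, z forward; pixel columns grow to the right and rows downward; lengths in m; the calibration is good to about 2 mm. A picture is of the moment at which its call begins. camera_params takes no time and is no camera call.
- ctrl.finish_job(): hands the job in; it is judged then, once.
Trained networks look in the newest picture that a camera, given by its name, has taken for a name from the list of things; names that differ only in an ending like _2 or _b are one class to them, and where a whole thing is asked for, a point or a joint stands for the part that bears it (a point fixed in the world has none). Each returns a list of dicts, best first, with "score" (0 to 1); they miss things now and then, are a little off and sometimes report something else, mostly with a low value. They report only what shows in the picture. A call takes as long as a camera call.
- ctrl.search_frame(camera, thing): "extent" ([left, top, right, bottom] in pixels, round what is visible of it).
- ctrl.cut_out(camera, thing): "pixels" (420x560 bool, what is visible of it) and "extent" ([left, top, right, bottom] in pixels, round what is visible of it).
The state is a dict: "time_s": time; "joints": joint angles; "dq": joint speeds; "effort": joint torques, N m; "eef_pos": TCP position; "eef_rot": TCP orientation; "force": force on the tool from outside, world axes, zero at the start; "ft_torque": the same for the moment, N m; "width": opening from 0.0 (shut) to 1.0 (fully open); "finger_force": force on a finger pad.
Only numpy, scipy, OpenCV 4.12 (cv2) and the standard library are available. Lean on these libraries where they do the work, as an engineer would, in place of code of your own. Each camera call takes 0.05 s, during which the arm holds its last target. There are 200 camera calls.

### The job

Lock the loose aluminium foot plate into the monitor-arm dock on the low unit: slide it across the dock until its stepped corner sits against the pivot pin, then push the opposite corner round, keeping the plate bearing on the pin, until the brass spring catch snaps shut behind the tongue. The plate stays flat on the dock, push gently and never harder than 16 N, and leave the mug, the yellow notes, the green tin and the calculator where they are.

Things in the scene. Friction and masses are not known exactly. Their poses are not given: they have to be found in the camera images.
- dock: Dark steel board, 260 x 210 x 8 mm, screwed to the unit, with two white nylon glides on top: the plate slides on them with its underside 10 mm above the board's underside. Origin: centre of the board's underside; x along its long side towards the latch bracket, y across, z up. Pivot pin at x -85, y -50 mm. The grey latch bracket (catch and rubber stop) stands at the +x end, highest point 25 mm.
- pivot_axis (a point): Point on the axis of the dock's fixed steel pivot pin, 20 mm over the unit top (level with the plate's top face). Shank 12 mm diameter; round head 26 mm diameter from 21.5 to 26 mm over the unit: the plate's stepped corner slides under the head.
- plate: Loose aluminium plate, 170 (x) x 110 (y) x 10 mm, about 0.45 kg, on the glides. Origin: centre of its underside; +x to its latch tongue, which stands 14 mm out of the +x end between y -51 and -33 mm. A 20 mm square step is cut from the (-x,-y) corner to bear on the pin. Starts 0.42 to 0.50 rad anticlockwise (from above) of the dock's axes, that corner 10 to 30 mm off the pin; turns home clockwise.
- plate_seat (a point): Point of the plate that lies on the pivot pin's axis when the 20 mm stepped corner bears on the pin with both its faces: x -71, y -41 mm from the plate's centre, at the top face. (The step's faces lie at x -65 and y -35 mm.)
- plate_push (a point): Inner corner of the pushing step, at the plate's top face: a 28 mm square step cut from the (+x,+y) corner, faces at x +57 and y +27 mm from the plate's centre. Fingers set in it can push towards -x and -y; a push that also leans towards the pin keeps the plate on it. Turning takes 1 to 3 N, pressing the catch back 4 to 10 N, the snap 8 to 12 N; by 13 N it has surely locked.
- stop_middle (a point): Middle setting of the rubber stop's face, on the dock. The latch bracket is shifted along the dock's y, up to 10 mm either way, and its true place is not measured, so the locked angle is anywhere within 0.08 rad of parallel. The tongue's -y face compresses the stop by 1.5 mm before it locks: 2 N at touch, then 4 N per mm, solid after 5 mm. Let go, it presses the tongue back on the catch.
- catch (a joint): Brass spring catch in the bracket, in m: 0 = fully out, up to 0.010 pressed back along the dock's +x (spring 2 to 5 N). From 0.2 to 0.25 rad before home the tongue presses it back, by 0.004 to 0.007 while passing; it springs out to 0 behind the tongue: locked. No harm in pushing on slightly after the snap.
- mug: White mug with green dots, 94 mm high, standing beyond the pivot end of the dock; origin: centre of its underside. Leave it alone.
- notes: Yellow block of sticky notes, 76 x 76 x 17 mm, beyond the pivot end; origin: centre of its underside. Leave it alone.
- clip_tin: Closed green tin, 66 x 91 x 23 mm, beyond the latch end; origin: centre of its underside. Leave it alone.
- calculator: White desk calculator, 128 x 78 x 14 mm, beyond the latch end; origin: centre of its underside. Leave it alone.

How it is judged:
On the way, in this order (a step that is already met when the one before it is completed fails the run):
1. the stepped corner bears on the pivot pin, before the plate has been swung to the catch (horizontal distance between plate_seat and pivot_axis below 0.004 m and angle between the x axis of plate and the x axis of dock, either way round above 0.26 rad), for 0.2 s.
2. the plate is swung on the pin so that its tongue presses the catch back (horizontal distance between plate_seat and pivot_axis below 0.005 m and value of joint catch above 0.004 m), for 0.05 s.
At the end, for the whole second after the job is handed in: The catch has sprung out (under 2 mm pressed back) behind the tongue, the plate lies flat on the dock within 0.1 rad of the dock's axes, its stepped corner still under the pivot pin's head (within 6 mm of its seat on the pin), at rest and released (value of joint catch below 0.002 m and angle between the x axis of plate and the x axis of dock, either way round below 0.1 rad and horizontal distance between plate_seat and pivot_axis below 0.006 m and angle between plate's own z axis and vertical below 0.03 rad and linear speed of plate below 0.01 m/s); the robot touches nothing.
It fails at once if the plate is pushed harder than 16 N (contact force between the fingers and plate above 16 N).
It fails at once if the plate is swung home with its corner off the pin (angle between the x axis of plate and the x axis of dock, either way round below 0.2 rad and horizontal distance between plate_seat and pivot_axis above 0.01 m).
It fails at once if the plate is tipped or lifted off the dock (angle between plate's own z axis and vertical above 0.12 rad or height (world z) of plate above 0.022 m).
It fails at once if the mug, notes, tin or calculator is moved (distance of any of mug, notes, clip_tin, calculator from where it was at the start of the episode above 0.01 m).
It also fails if it takes over 72 s, if anything falls off the work surface, if the arm or the gripper's body presses on something with over 40 N, if the wrist force passes 120 N, or if a joint passes its speed limit or range.

## Working session

There is one attempt and no reset: what is moved stays moved. The work goes in short steps, Python scripts to look and compute and a tool call to move; the robot and the scene stay as the last step left them, time stands still between calls to the robot, and variables do not carry over. Pictures are saved under pics/ and viewed, at most 10 in all, crops included, and the job is handed in when it is done.

Besides the shell and the picture viewer there is one more tool, called after "Request:" as name(argument=value, ...) on one line, values as JSON. move_arm: Moves the arm, as the interface text tells. Its arguments: {"type":"object","properties":{"delta_pos":{"type":"array"},"rotation":{"type":"array"},"jaw":{"type":"array"},"newtons":{"type":"number"}},"required":["delta_pos","rotation","jaw"]}

```bash
mkdir -p pics
python3 - <<'E'
from rig import ctrl
import cv2
for n in("top","side"):
    im=ctrl.get_image(n); cv2.imwrite(f"pics/{n}0.png",im)
    p=ctrl.camera_params(n); print(n,p)
    for t in ("plate","dock","pivot_axis"):
        print(t,[(round(d['score'],2),d['extent']) for d in ctrl.search_frame(n,t)][:3])
print(ctrl.state())
E
```

```text
top {'K': array([[452.4617998 ,   0.        , 273.21482918],
       [  0.        , 452.4617998 , 206.65737651],
       [  0.        ,   0.        ,   1.        ]]), 'dist': array([0.00316926, 0.        , 0.        , 0.        , 0.        ]), 'extrinsics': array([[-0.02195852, -0.98785554,  0.15381566,  0.31380144],
       [-0.99969578,  0.02342433,  0.00772361,  0.03241481],
       [-0.01123284, -0.15359926, -0.98806938,  1.2971755 ],
       [ 0.        ,  0.        ,  0.        ,  1.        ]])}
plate [(0.81, [235.4, 179.3, 303.4, 219.3])]
dock [(0.63, [213.5, 165.9, 322.8, 269.2])]
pivot_axis [(0.45, [229.7, 215.7, 236.8, 222.7])]
side {'K': array([[480.01952741,   0.        , 278.17559635],
       [  0.        , 480.01952741, 206.87109371],
       [  0.        ,   0.        ,   1.        ]]), 'dist': array([0.03093154, 0.        , 0.        , 0.        , 0.        ]), 'extrinsics': array([[-0.96928469, -0.10495934,  0.22242014,  0.24857075],
       [-0.24549506,  0.35844534, -0.90069368,  1.14607697],
       [ 0.01481075, -0.92763165, -0.37320258,  0.49939705],
       [ 0.        
[... 168 characters left out ...]
)]
pivot_axis []
{'time_s': 0.4, 'joints': array([1.17422216e+00, 4.81206468e-02, 9.89576435e-02, 1.62197453e+00,
       1.26047492e-05, 1.44300537e+00]), 'dq': array([-2.82290138e-05, -8.61667278e-04,  1.65914277e-03, -7.91285804e-04,
        4.55843101e-05, -1.59454543e-03]), 'effort': array([-2.33829778e-04, -3.38107467e+01,  3.19641531e+01,  5.32101112e-03,
       -1.90785336e-04, -2.08876948e-06]), 'eef_pos': array([0.13938814, 0.50606798, 0.23112707]), 'eef_rot': array([-3.14125583e+00, -5.59868664e-05,  2.87280944e+00]), 'force': array([-0.42012978, -0.60008313,  0.91127947]), 'ft_torque': array([-0.0097302 , -0.02096934,  0.00614528]), 'finger_force': 0.0, 'width': 1.000884648670083}
```

View pics/top0.png

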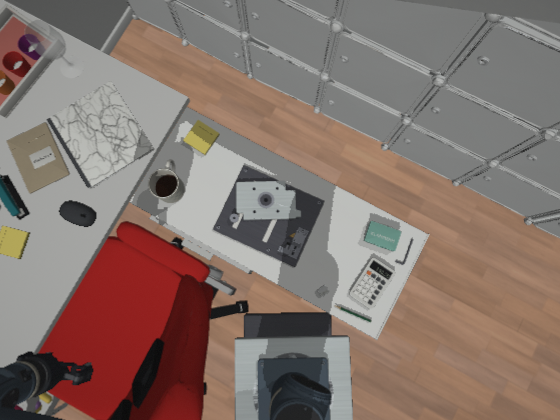

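View pics/side0.png

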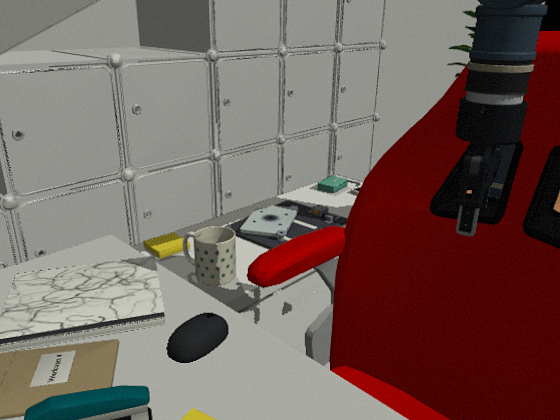

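Top picture: the dock is centred near (268,215), the plate near (266,200), the pin near (236,217) and the latch bracket near (295,242). The side view partly shows the dock at (290,225), behind the mug.

```bash
cat > h.py <<'E'
import numpy as np, cv2
from rig import ctrl
def proj(n,P):
    p=ctrl.camera_params(n); T=np.linalg.inv(p['extrinsics'])
    return cv2.projectPoints(np.float64(P).reshape(-1,1,3),cv2.Rodrigues(T[:3,:3])[0],T[:3,3],p['K'],p['dist'])[0].reshape(-1,2)
def unproj(n,uv,z):
    p=ctrl.camera_params(n); E=p['extrinsics']
    q=cv2.undistortPoints(np.float64(uv).reshape(-1,1,2),p['K'],p['dist']).reshape(-1,2)
    d=np.c_[q,np.ones(len(q))]@E[:3,:3].T
    return E[:3,3]+d*((z-E[2,3])/d[:,2])[:,None]
E
python3 - <<'E'
from h import *
im=ctrl.get_image("top")
c=im[150:280,200:335]; cv2.imwrite("pics/crop0.png",cv2.resize(c,None,fx=4.6,fy=4.6,interpolation=cv2.INTER_CUBIC))
for t in("plate","dock"):
    r=ctrl.cut_out("top",t)
    if r:
        m=r[0]['pixels'].astype('uint8'); print(t,m.sum(),cv2.minAreaRect(cv2.findNonZero(m)))
        box=cv2.boxPoints(cv2.minAreaRect(cv2.findNonZero(m))); 
        W=unproj("top",box,0.02 if t=="plate" else .008); print(box,W.round(4))
        np.save(t+".npy",m)
print(unproj("top",[[233.2,219.2]],.026))
E
```

```text
plate 2156 ((267.775390625, 199.45692443847656), (40.049354553222656, 62.847530364990234), 86.8201675415039)
[[235.28925 181.20615]
 [298.04    177.72   ]
 [300.26154 217.7077 ]
 [237.51077 221.19385]] [[ 0.5895  0.1501  0.02  ]
 [ 0.5954 -0.031   0.02  ]
 [ 0.479  -0.0338  0.02  ]
 [ 0.4732  0.1449  0.02  ]]
dock 3917 ((268.6063537597656, 215.23858642578125), (90.63353729248047, 72.86693572998047), 24.341089248657227)
[[212.30118 229.7553 ]
 [242.33458 163.36565]
 [324.91153 200.72188]
 [294.8781  267.1115 ]] [[ 0.4517  0.2184  0.008 ]
 [ 0.6449  0.1301  0.008 ]
 [ 0.5283 -0.107   0.008 ]
 [ 0.3404 -0.0149  0.008 ]]
[[0.47841405 0.15651677 0.026     ]]
```

View pics/crop0.png

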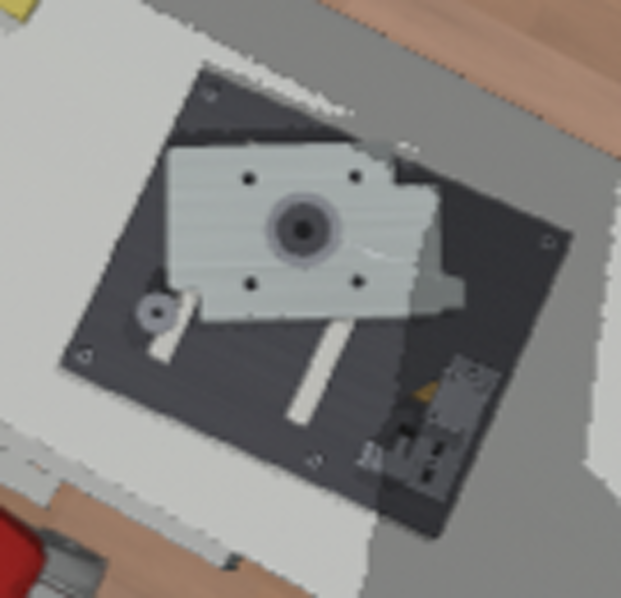

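Crop, in its own pixels: dock corners (205,65), (572,233), (437,538), (60,367). The pin head is at (157,312), the plate's stepped corner is near (185,300), the pushing step is at (395,187), the tongue at (455,293) and the brass catch at (427,390).

```bash
cat >> h.py <<'E'
from scipy.optimize import least_squares
def tf(pose,P,z):
    x,y,a=pose; P=np.atleast_2d(P)/1000.; c,s=np.cos(a),np.sin(a)
    return np.c_[x+c*P[:,0]-s*P[:,1], y+s*P[:,0]+c*P[:,1], np.full(len(P),z)]
def fit(uv,P,z,x0):
    r=least_squares(lambda q:(proj("top",tf(q,P,z))-uv).ravel(),x0,loss='soft_l1'); return r.x,r.fun.reshape(-1,2)
def crop2uv(c,off,f): return (np.float64(c)+.5)/f-.5+np.array(off)
E
python3 - <<'E'
from h import *
D,r=fit(crop2uv([(205,65),(572,233),(437,538),(60,367)],(200,150),4.6),[(-130,105),(130,105),(130,-105),(-130,-105)],.008,[.49,.05,-2]);print(D.round(4),r.round(2).tolist())
P,r=fit(crop2uv([(167,149),(440,187),(441,314),(203,322),(168,287),(395,185)],(200,150),4.6),[(-85,55),(85,27),(85,-55),(-65,-55),(-85,-35),(57,27)],.02,[.53,.05,-1.6]);print(P.round(4),r.round(2).tolist())
pin=tf(D,(-85,-50),.02)[0]; hd=unproj("top",crop2uv([(157,312)],(200,150),4.6),.026)[0]
seat=tf(P,(-71,-41),.02)[0]; push=tf(P,(57,27),.02)[0]
print("pin",pin,"pin from head",hd,"seat",seat,"push",push,"dyaw",P[2]-D[2],"tongue/center")
print(np.round([hd-seat],4), "in plate frame", np.array([[np.cos(P[2]),np.sin(P[2])],[-np.sin(P[2]),np.cos(P[2])]])@(hd-seat)[:2])
E
```

```text
[ 0.4921  0.0559 -2.023 ] [[-0.76, 0.14], [0.89, -0.02], [0.36, 0.38], [-0.45, -0.59]]
[ 0.5331  0.0633 -1.5715] [[0.03, -0.35], [-0.1, -0.43], [0.51, 0.28], [-0.45, -0.27], [0.08, 0.54], [-0.06, 0.23]]
pin [0.48423204 0.15422435 0.02      ] pin from head [0.48342249 0.15494474 0.026     ] seat [0.49212842 0.13434908 0.02      ] push [0.56003852 0.00630137 0.02      ] dyaw 0.45153202654296054 tongue/center
[[-0.0087  0.0206  0.006 ]] in plate frame [-0.02058954 -0.00872039]
```

Run:
```python
from h import *
for uv in [(430,80),(370,180),(300,250)]:
  for z in np.arange(.0,.46,.05):
    w=unproj("side",[uv],z); print(uv,w.round(3).tolist(),proj("top",w).round().tolist())
```

```text
(430, 80) [[0.028, -3.15, -0.0]] [[1494.0, 362.0]]
(430, 80) [[0.05, -2.72, 0.05]] [[1364.0, 359.0]]
(430, 80) [[0.072, -2.29, 0.1]] [[1225.0, 356.0]]
(430, 80) [[0.094, -1.86, 0.15]] [[1077.0, 353.0]]
(430, 80) [[0.117, -1.43, 0.2]] [[919.0, 350.0]]
(430, 80) [[0.139, -0.999, 0.25]] [[749.0, 347.0]]
(430, 80) [[0.161, -0.569, 0.3]] [[565.0, 344.0]]
(430, 80) [[0.183, -0.139, 0.35]] [[365.0, 341.0]]
(430, 80) [[0.205, 0.291, 0.4]] [[145.0, 337.0]]
(430, 80) [[0.227, 0.721, 0.45]] [[-97.0, 334.0]]
(370, 180) [[0.316, -0.371, 0.0]] [[421.0, 273.0]]
(370, 180) [[0.309, -0.219, 0.05]] [[371.0, 277.0]]
(370, 180) [[0.303, -0.067, 0.1]] [[317.0, 280.0]]
(370, 180) [[0.296, 0.085, 0.15]] [[258.0, 285.0]]
(370, 180) [[0.289, 0.236, 0.2]] [[193.0, 289.0]]
(370, 180) [[0.282, 0.388, 0.25]] [[123.0, 294.0]]
(370, 180) [[0.276, 0.54, 0.3]] [[45.0, 300.0]]
(370, 180) [[0.269, 0.692, 0.35]] [[-41.0, 306.0]]
(370, 180) [[0.262, 0.844, 0.4]] [[-137.0, 313.0]]
(370, 180) [[0.255, 0.996, 0.45]] [[-245.0, 321.0]]
(300, 250) [[0.434, 0.182, 0.0]] [[225.0, 236.0]]
(300, 250) [[0.415, 0.279, 0.05]] [[188.0, 242.0]]
(300, 250) [[0.397, 0.375, 0.1]] [[148.0, 248.0]]
(300, 250) [[0.378, 0.472, 0.15]] [[104.0, 255.0]]
(300, 250) [[0.36, 0.568, 0.2]] [[56.0, 263.0]]
(300, 250) [[0.341, 0.665, 0.25]] [[4.0, 271.0]]
(300, 250) [[0.322, 0.761, 0.3]] [[-55.0, 281.0]]
(300, 250) [[0.304, 0.858, 0.35]] [[-119.0, 291.0]]
(300, 250) [[0.285, 0.954, 0.4]] [[-192.0, 302.0]]
(300, 250) [[0.267, 1.051, 0.45]] [[-274.0, 315.0]]
```

Request:
move_arm(delta_pos=[[0, 0, -18], [0, 0, -18], [0, 0, -18], [0, 0, -18], [0, 0, -18], [0, 0, -18], [0, 0, -18], [0, 0, -18], [0, 0, -18], [0, 0, -18]], rotation=[[0, 0, 0], [0, 0, 0], [0, 0, 0], [0, 0, 0], [0, 0, 0], [0, 0, 0], [0, 0, 0], [0, 0, 0], [0, 0, 0], [0, 0, 0]], jaw=[0, 0, 0, 0, 0, 0, 0, 0, 0, 0])

```text
time_s: 1.55
eef_pos: [0.1394, 0.5061, 0.4122]
eef_rot: [3.141, 0.0, 2.873]
force: [0.1, 0.3, -0.4]
width: 0.0
finger_force: 0.0
```

Request:
move_arm(delta_pos=[[-29, -1, 0], [-29, -1, 0], [-29, -1, 0], [-29, -1, 0], [-29, -1, 0], [-29, -1, 0], [-29, -1, 0], [-29, -1, 0], [-29, -1, 0], [-29, -1, 0]], rotation=[[0, 0, 0], [0, 0, 0], [0, 0, 0], [0, 0, 0], [0, 0, 0], [0, 0, 0], [0, 0, 0], [0, 0, 0], [0, 0, 0], [0, 0, 0]], jaw=[0, 0, 0, 0, 0, 0, 0, 0, 0, 0])

```text
time_s: 2.55
eef_pos: [0.4175, 0.419, 0.4114]
eef_rot: [3.141, 0.0, 2.873]
force: [-0.3, 0.6, -0.3]
width: 0.001
finger_force: 0.0
```

Request:
move_arm(delta_pos=[[-14, -19, 0], [-14, -19, 0], [-14, -19, 0], [-14, -19, 0], [-14, -19, 0], [-14, -19, 0], [-14, -19, 0], [-14, -19, 0], [-14, -19, 0], [-14, -19, 0]], rotation=[[0, 0, 0], [0, 0, 0], [0, 0, 0], [0, 0, 0], [0, 0, 0], [0, 0, 0], [0, 0, 0], [0, 0, 0], [0, 0, 0], [0, 0, 0]], jaw=[0, 0, 0, 0, 0, 0, 0, 0, 0, 0])

```text
time_s: 3.55
eef_pos: [0.5012, 0.1982, 0.4115]
eef_rot: [3.141, 0.0, 2.873]
force: [0.4, -0.7, 0.1]
width: 0.001
finger_force: 0.0
```

Request:
move_arm(delta_pos=[[-14, -19, 20], [-14, -19, 20], [-14, -19, 20], [-14, -19, 20], [-14, -19, 20], [-14, -19, 20], [-14, -19, 20], [-14, -19, 20], [-13, -19, 20], [-13, -19, 20]], rotation=[[0, 0, 0], [0, 0, 0], [0, 0, 0], [0, 0, 0], [0, 0, 0], [0, 0, 0], [0, 0, 0], [0, 0, 0], [0, 0, 0], [0, 0, 0]], jaw=[0, 0, 0, 0, 0, 0, 0, 0, 0, 0])

```text
time_s: 4.55
eef_pos: [0.5837, -0.0216, 0.2105]
eef_rot: [3.142, 0.0, 2.873]
force: [-0.3, -0.1, -0.8]
width: 0.002
finger_force: 0.0
```

Request:
move_arm(delta_pos=[[0, 0, 10], [0, 0, 10], [0, 0, 10], [0, 0, 10], [0, 0, 10], [0, 0, 10], [0, 0, 10], [0, 0, 10], [0, 0, 10], [0, 0, 10]], rotation=[[0, 0, -0.03], [0, 0, -0.03], [0, 0, -0.03], [0, 0, -0.03], [0, 0, -0.03], [0, 0, -0.03], [0, 0, -0.03], [0, 0, -0.03], [0, 0, -0.03], [0, 0, 0]], jaw=[0, 0, 0, 0, 0, 0, 0, 0, 0, 0])

```text
time_s: 5.55
eef_pos: [0.5835, -0.0207, 0.1109]
eef_rot: [-3.142, 0.0, -3.14]
force: [0.7, -0.8, 0.2]
width: 0.002
finger_force: 0.0
```

Request:
move_arm(delta_pos=[[0, 0, 12], [0, 0, 12], [0, 0, 12], [0, 0, 12], [0, 0, 12], [0, 0, 10], [0, 0, 10], [0, 0, 8], [0, 0, 5], [0, 0, 3]], rotation=[[0, 0, 0], [0, 0, 0], [0, 0, 0], [0, 0, 0], [0, 0, 0], [0, 0, 0], [0, 0, 0], [0, 0, 0], [0, 0, 0], [0, 0, 0]], jaw=[0, 0, 0, 0, 0, 0, 0, 0, 0, 0])

```text
time_s: 6.55
eef_pos: [0.5833, -0.0207, 0.0148]
eef_rot: [3.142, -0.0, -3.14]
force: [0.1, 0.0, -0.2]
width: -0.0
finger_force: 0.0
```

Run:
```python
from h import *
im=ctrl.get_image("top")
cv2.imwrite("pics/crop1.png",cv2.resize(im[150:280,200:335],None,fx=4.6,fy=4.6,interpolation=cv2.INTER_CUBIC)); print(ctrl.state()['eef_pos'],ctrl.state()['force'])
```

```text
[ 0.58316307 -0.02066354  0.01453735] [ 0.14100506 -0.29496469 -0.66484336]
```

View pics/crop1.png

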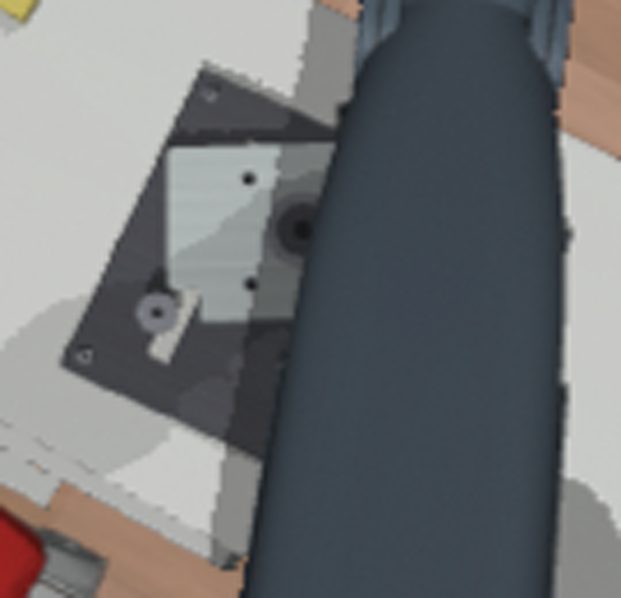

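The arm covers the latch half of the view. The pin at (157,312) and the plate's left half with its stepped corner at (185,300) are still visible and have not moved.

Request:
move_arm(delta_pos=[[2, 2, 0.5], [2, 2, 0.5], [2, 2, 0.5], [1, 1, 0], [1, 1, 0], [1, 1, 0], [0.5, 0.5, 0], [0.5, 0.5, 0], [0, 0, 0], [0, 0, 0]], rotation=[[0, 0, 0], [0, 0, 0], [0, 0, 0], [0, 0, 0], [0, 0, 0], [0, 0, 0], [0, 0, 0], [0, 0, 0], [0, 0, 0], [0, 0, 0]], jaw=[0, 0, 0, 0, 0, 0, 0, 0, 0, 0])

```text
time_s: 7.6
eef_pos: [0.5737, -0.0108, 0.0139]
eef_rot: [-3.142, 0.0, -3.14]
force: [0.9, -0.6, -0.3]
width: -0.002
finger_force: 0.3
```

Request:
move_arm(delta_pos=[[0.3, 0.3, 0], [0.3, 0.3, 0], [0.3, 0.3, 0], [0.3, 0.3, 0], [0.3, 0.3, 0], [0.3, 0.3, 0], [0.3, 0.3, 0], [0, 0, 0], [0, 0, 0], [0, 0, 0]], rotation=[[0, 0, 0], [0, 0, 0], [0, 0, 0], [0, 0, 0], [0, 0, 0], [0, 0, 0], [0, 0, 0], [0, 0, 0], [0, 0, 0], [0, 0, 0]], jaw=[0, 0, 0, 0, 0, 0, 0, 0, 0, 0])

```text
time_s: 8.6
eef_pos: [0.5713, -0.0086, 0.0138]
eef_rot: [3.141, -0.0, -3.14]
force: [0.1, -1.2, -0.1]
width: -0.0
finger_force: 0.4
```

Request:
move_arm(delta_pos=[[0.3, 0.4, 0], [0.3, 0.4, 0], [0.3, 0.4, 0], [0.3, 0.4, 0], [0.3, 0.4, 0], [0.3, 0.4, 0], [0.3, 0.4, 0], [0.3, 0.4, 0], [0.3, 0.4, 0], [0.3, 0.4, 0]], rotation=[[0, 0, 0], [0, 0, 0], [0, 0, 0], [0, 0, 0], [0, 0, 0], [0, 0, 0], [0, 0, 0], [0, 0, 0], [0, 0, 0], [0, 0, 0]], jaw=[0, 0, 0, 0, 0, 0, 0, 0, 0, 0])

```text
time_s: 9.6
eef_pos: [0.5683, -0.0046, 0.0138]
eef_rot: [3.142, -0.0, -3.14]
force: [0.7, -1.1, 0.4]
width: 0.001
finger_force: 0.5
```

```bash
cat > look.py <<'E'
import sys
from h import *
im=ctrl.get_image("top"); ref=cv2.imread("pics/top0.png")
cv2.imwrite(f"pics/{sys.argv[1]}.png",cv2.resize(im[150:280,200:335],None,fx=4.6,fy=4.6,interpolation=cv2.INTER_CUBIC))
s=[ctrl.state()]
for _ in range(3): ctrl.get_image("top"); s.append(ctrl.state())
print(s[-1]['eef_pos'],np.mean([q['force'] for q in s],0))
m=ctrl.cut_out("top","plate"); print([(round(q['score'],2),np.round(q['extent'],1).tolist()) for q in m[:2]])
E
python3 look.py c2
```

```text
[ 0.56829332 -0.00453954  0.01382014] [ 0.86931705 -0.51976947 -0.02554811]
[(0.77, [236.7, 180.0, 268.4, 219.2])]
```

View pics/c2.png

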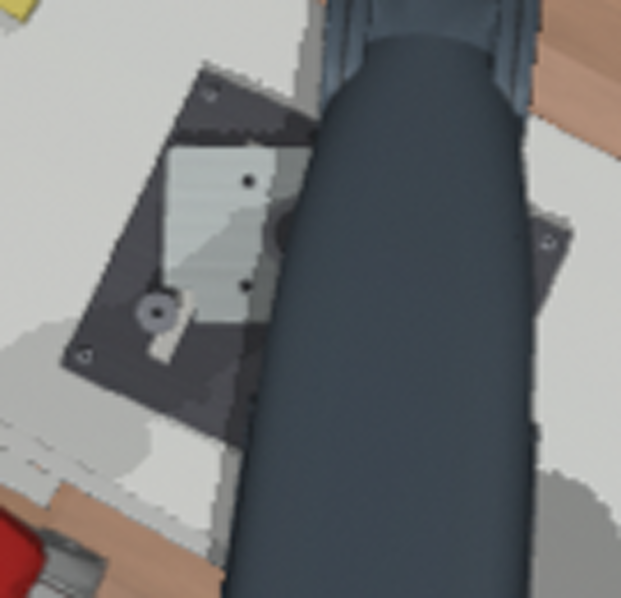

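The plate has moved about 4 mm towards the pin and turned clockwise by about 0.04 rad. Its left edge now runs (168,148) to (162,290) and its holes sit at (248,181) and (246,287).

Request:
move_arm(delta_pos=[[0.1, 0.7, 0], [0.1, 0.7, 0], [0.1, 0.7, 0], [0.1, 0.7, 0], [0.1, 0.7, 0], [0.1, 0.7, 0], [0.1, 0.7, 0], [0.1, 0.7, 0], [0.1, 0.7, 0], [0.1, 0.7, 0]], rotation=[[0, 0, 0.005], [0, 0, 0.005], [0, 0, 0.005], [0, 0, 0.005], [0, 0, 0.005], [0, 0, 0.005], [0, 0, 0], [0, 0, 0], [0, 0, 0], [0, 0, 0]], jaw=[0, 0, 0, 0, 0, 0, 0, 0, 0, 0])

```text
time_s: 10.85
eef_pos: [0.5674, 0.0023, 0.0138]
eef_rot: [-3.141, -0.0, 3.113]
force: [0.5, -1.5, -0.9]
width: -0.004
finger_force: 0.8
```

```bash
python3 look.py c3
python3 - <<'E'
# hole positions in plate frame from first picture
from h import *
P=[0.5331,0.0633,-1.5715]
w=unproj("top",crop2uv([(249,179),(251,284),(355,177),(358,282),(303,230)],(200,150),4.6),.02)[:,:2]-P[:2]
c,s=np.cos(P[2]),np.sin(P[2]); print((w@np.array([[c,-s],[s,c]])*1000).round(1))
E
```

```text
[0.56735255 0.00243012 0.01380743] [ 0.30274924 -1.14455534  0.26733008]
[(0.69, [235.7, 183.1, 266.7, 222.6]), (0.46, [185.2, 122.6, 218.8, 153.5])]
[[-34.   33.6]
 [-33.7 -32.8]
 [ 32.3  33.3]
 [ 32.7 -33. ]
 [ -0.8   0.5]]
```

View pics/c3.png

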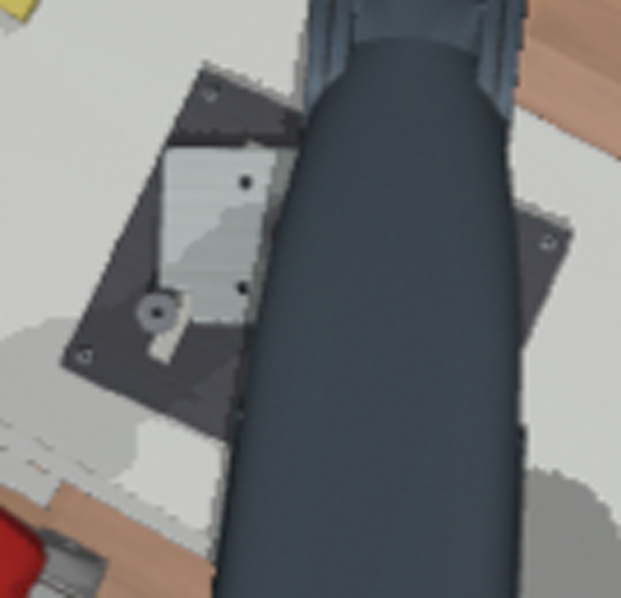

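The plate has shifted slightly: holes at (245,182) and (242,288), pin head still at (157,312). The stepped corner still has about 14 mm to go.

```bash
cat > pose.py <<'E'
import sys
from h import *
D=np.array([0.4921,0.0559,-2.023]); PIN=np.array([.4836,.1547])
def run(guess,pts=((-33.3,33.3),(-33.3,-33.3)),n=4):
    g=np.array(guess); fs=[]
    im=np.mean([ctrl.get_image("top").astype(float) for _ in range(n)],0).mean(2)
    fs=ctrl.state()
    for _ in range(3):
        uv=[]
        for q in proj("top",tf(g,pts,.02)):
            c=cv2.getRectSubPix(im.astype(np.float32),(7,7),tuple(map(float,q)))
            w=np.clip(np.median(c)-12-c,0,None); yy,xx=np.mgrid[-3:4,-3:4]
            uv.append(q+(np.array([(w*xx).sum(),(w*yy).sum()])/w.sum() if w.sum()>5 else np.nan))
        uv=np.array(uv); ok=~np.isnan(uv[:,0])
        g,r=fit(uv[ok],np.array(pts)[ok],.02,g)
    s=tf(g,(-71,-41),.02)[0,:2]; e=PIN-s; c,sn=np.cos(g[2]),np.sin(g[2])
    t=fs['eef_pos'][:2]-g[:2]
    print("pose",g.round(4),"nholes",ok.sum(),"res",np.abs(r).max().round(2),"off",(g[2]-D[2]).round(3),"toGo plate mm",(np.array([c*e[0]+sn*e[1],-sn*e[0]+c*e[1]])*1000).round(1),
      "tcp in plate",(np.array([c*t[0]+sn*t[1],-sn*t[0]+c*t[1]])*1000).round(1),"F",fs['force'].round(1),"yaw-",(fs['eef_rot'][2]-g[2]-1.5*np.pi+np.pi)%(2*np.pi)-np.pi)
    im2=ctrl.get_image("top"); cv2.imwrite("last.png",im2)
if __name__=="__main__": run([float(a) for a in sys.argv[1:4]])
E
python3 pose.py .530 .067 -1.6
python3 - <<'E'
import pose,numpy as np
# sanity: same routine on first picture
import cv2
class C: pass
im=cv2.imread("pics/top0.png"); o=pose.ctrl.get_image
pose.ctrl.get_image=lambda n: im
pose.run([.533,.063,-1.57],((-33.3,33.3),(-33.3,-33.3),(33.3,33.3),(33.3,-33.3)),1); pose.run([.533,.063,-1.57],n=1)
E
```

```text
pose [ 0.5352  0.0619 -1.4236] nholes 2 res 0.51 off 0.599 toGo plate mm [-28.4   3.5] tcp in plate [63.5 23.1] F [ 0.4 -0.1 -0.3] yaw- -0.17599898530245284
pose [ 0.5338  0.0643 -1.5692] nholes 4 res 0.06 off 0.454 toGo plate mm [-19.5  -9.1] tcp in plate [61.9 33.4] F [-0.6 -1.6  0.5] yaw- -0.030351719151488155
pose [ 0.5339  0.0643 -1.5674] nholes 2 res 0.02 off 0.456 toGo plate mm [-19.6  -9. ] tcp in plate [61.9 33.2] F [-0.6 -1.6  0.5] yaw- -0.032159527720603265
```

Run:
```python
from h import *
uv=crop2uv([(245.5,182),(242,288),(163,150),(157,289)],(200,150),4.6)
print(uv, fit(uv,[(-33.3,33.3),(-33.3,-33.3),(-85,55),(-85,-35)],.02,[.53,.067,-1.6]))
im=ctrl.get_image("top").mean(2)
print(im[185:193,248:260].round().astype(int)); print(im[208:217,247:259].round().astype(int))
```

```text
[[252.97826087 189.17391304]
 [252.2173913  212.2173913 ]
 [235.04347826 182.2173913 ]
 [233.73913043 212.43478261]] (array([ 0.52963624,  0.06819774, -1.61167689]), array([[-0.2227829 ,  0.20982944],
       [-0.06536508,  0.09513271],
       [-0.00340144, -0.51786736],
       [ 0.29657462,  0.15695917]]))
[[173 173 173 174 173 173 173 174 173 173 173 161]
 [173 174 174 175 173 174 173 173 173 174 163 127]
 [176 175 175 175 175 175 174 175 175 175 162 120]
 [176 175 175 166 125 107 148 176 176 177 163 121]
 [178 178 178 158  71  51 107 163 177 177 164 122]
 [173 173 173 160 104  64 119 171 173 163 127 120]
 [175 174 174 172 161 147 167 173 173 160 120 119]
 [176 176 176 176 175 174 176 176 175 162 115 101]]
[[155 156 155 155 155 154 154 142  99  99  88  48]
 [148 148 148 147 147 146 145 133  93  90  73  48]
 [150 149 149 149 149 149 149 137  95  91  73  49]
 [150 150 149 145 120  80  94 111  95  87  56  51]
 [153 153 153 143  99  35  69 106  97  88  54  52]
 [153 154 153 147 113  53  63  91  98  87  48  53]
 [154 153 152 152 147 143 131  96  93  76  48  55]
 [151 151 151 151 151 151 138  97  92  75  49  55]
 [152 151 151 151 151 150 138  96  88  57  51  56]]
```

Request:
move_arm(delta_pos=[[0.5, 0.8, 0], [0.5, 0.8, 0], [0.5, 0.8, 0], [0.5, 0.8, 0], [0.5, 0.8, 0], [0.5, 0.8, 0], [0.5, 0.8, 0], [0.5, 0.8, 0], [0.5, 0.8, 0], [0.5, 0.8, 0]], rotation=[[0, 0, 0], [0, 0, 0], [0, 0, 0], [0, 0, 0], [0, 0, 0], [0, 0, 0], [0, 0, 0], [0, 0, 0], [0, 0, 0], [0, 0, 0]], jaw=[0, 0, 0, 0, 0, 0, 0, 0, 0, 0])

```text
time_s: 12.4
eef_pos: [0.5626, 0.0106, 0.0138]
eef_rot: [-3.142, -0.0, 3.113]
force: [1.3, -1.4, -0.4]
width: 0.001
finger_force: 0.7
```

```bash
cat > pose2.py <<'E'
# pose from the outline: light plate against dark dock along known left/top edges, plus holes; ECC-free edge fit
import sys
from h import *
D=np.array([0.4921,0.0559,-2.023]); PIN=np.array([.4836,.1547])
def prof(im,q,nrm,L=4,st=.1):
    t=np.arange(-L,L+st,st); p=q+t[:,None]*nrm
    v=cv2.remap(im,p[:,0].astype(np.float32)[:,None],p[:,1].astype(np.float32)[:,None],cv2.INTER_LINEAR).ravel()
    d=np.gradient(cv2.GaussianBlur(v[:,None],(1,11),3).ravel()); i=np.argmin(d)
    return t[i] if d[i]<-1.2 and 3<i<len(t)-4 else np.nan
def run(g):
    im=np.mean([ctrl.get_image("top").astype(np.float32) for _ in range(3)],0).mean(2); fs=ctrl.state(); g=np.array(g)
    E=[((-85,y),(-1,0)) for y in np.arange(-25,52,5)]+[((x,55),(0,1)) for x in np.arange(-80,-14,5)]+[((x,-55),(0,-1)) for x in np.arange(-60,-14,5)]
    P=np.array([e[0] for e in E],float); N=np.array([e[1] for e in E],float)
    for _ in range(4):
        a=proj("top",tf(g,P,.02)); b=proj("top",tf(g,P+N,.02)); n=b-a; n/=np.linalg.norm(n,axis=1)[:,None]
        t=np.array([prof(im,q,m) for q,m in zip(a,n)]); ok=~np.isnan(t)
        tgt=((a+t[:,None]*n)*n).sum(1)
        r=least_squares(lambda q:((proj("top",tf(q,P,.02))*n).sum(1)-tgt)[ok],g,loss='soft_l1',f_scale=.2); g=r.x
    R=lambda v:np.array([np.cos(g[2])*v[0]+np.sin(g[2])*v[1],-np.sin(g[2])*v[0]+np.cos(g[2])*v[1]])*1000
    s=tf(g,(-71,-41),.02)[0,:2]
    yd=(fs['eef_rot'][2]-g[2]-1.5*np.pi+np.pi)%(2*np.pi)-np.pi
    print("pose",g.round(4),"n",ok.sum(),"res",np.abs(r.fun).mean().round(2),"off",(g[2]-D[2]).round(3),"toGo",R(PIN-s).round(1),"tcp",R(fs['eef_pos'][:2]-g[:2]).round(1),"F",fs['force'].round(1),"eef",fs['eef_pos'].round(4),"yawdiff",yd.round(3))
if __name__=="__main__": run([float(a) for a in sys.argv[1:4]])
E
python3 pose2.py .526 .074 -1.615;python3 - <<'E'
import pose2,cv2
im=cv2.imread("pics/top0.png"); pose2.ctrl.get_image=lambda n: im
pose2.run([.533,.063,-1.57])
E
```

```text
pose [ 0.5253  0.076  -1.6072] n 36 res 0.36 off 0.416 toGo [-6.1 -3.5] tcp [63.9 39.6] F [ 0.5 -1.5 -0.8] eef [0.5626 0.0107 0.0138] yawdiff 0.008
pose [ 0.5333  0.0647 -1.5688] n 40 res 0.19 off 0.454 toGo [-19.1  -8.5] tcp [54.  29.1] F [ 0.5 -1.5 -0.8] eef [0.5626 0.0107 0.0138] yawdiff -0.031
```

Request:
move_arm(delta_pos=[[0.3, 0.5, 0], [0.3, 0.5, 0], [0.3, 0.5, 0], [0.3, 0.5, 0], [0.3, 0.5, 0], [0.3, 0.5, 0], [0.3, 0.5, 0], [0.3, 0.5, 0], [0.3, 0.5, 0], [0.3, 0.5, 0]], rotation=[[0, 0, 0], [0, 0, 0], [0, 0, 0], [0, 0, 0], [0, 0, 0], [0, 0, 0], [0, 0, 0], [0, 0, 0], [0, 0, 0], [0, 0, 0]], jaw=[0, 0, 0, 0, 0, 0, 0, 0, 0, 0])

```text
time_s: 13.55
eef_pos: [0.5598, 0.0157, 0.0138]
eef_rot: [-3.142, 0.0, 3.113]
force: [1.5, -2.2, -0.3]
width: 0.002
finger_force: 0.7
```

```bash
python3 pose2.py .522 .080 -1.607
```

```text
pose [ 0.5224  0.0804 -1.6079] n 32 res 0.12 off 0.415 toGo [-1.8 -0.5] tcp [63.2 39.7] F [ 0.2 -0.9  0.2] eef [0.5598 0.0158 0.0138] yawdiff 0.008
```

Request:
move_arm(delta_pos=[[0.1, 0.3, 0], [0.1, 0.3, 0], [0.1, 0.3, 0], [0.1, 0.3, 0], [0.1, 0.3, 0], [0.1, 0.2, 0], [0.1, 0.2, 0], [0.1, 0.2, 0], [0, 0, 0], [0, 0, 0]], rotation=[[0, 0, 0], [0, 0, 0], [0, 0, 0], [0, 0, 0], [0, 0, 0], [0, 0, 0], [0, 0, 0], [0, 0, 0], [0, 0, 0], [0, 0, 0]], jaw=[0, 0, 0, 0, 0, 0, 0, 0, 0, 0])

```text
time_s: 14.7
eef_pos: [0.5593, 0.0174, 0.0138]
eef_rot: [-3.141, 0.0, 3.113]
force: [1.9, -3.4, -0.7]
width: -0.004
finger_force: 1.7
```

```bash
python3 pose2.py .5215 .082 -1.607
```

```text
pose [ 0.5218  0.0821 -1.6091] n 35 res 0.5 off 0.414 toGo [-0.  0.] tcp [63.3 39.9] F [ 2.1 -2.3 -1.4] eef [0.5593 0.0174 0.0138] yawdiff 0.009
```

Request:
move_arm(delta_pos=[[0.1, 0.1, 0], [0.67, -0.39, 0], [1.34, -0.78, 0], [1.34, -0.78, 0], [1.34, -0.78, 0], [1.34, -0.78, 0], [1.34, -0.78, 0], [1.34, -0.78, 0], [1.34, -0.78, 0], [0, 0, 0]], rotation=[[0, 0, 0], [0, 0, 0.005], [0, 0, 0.01], [0, 0, 0.01], [0, 0, 0.01], [0, 0, 0.01], [0, 0, 0.01], [0, 0, 0.01], [0, 0, 0.01], [0, 0, 0]], jaw=[0, 0, 0, 0, 0, 0, 0, 0, 0, 0])

```text
time_s: 15.85
eef_pos: [0.5484, 0.0122, 0.0139]
eef_rot: [-3.141, 0.0, 3.037]
force: [1.2, -5.3, -2.2]
width: -0.003
finger_force: 2.8
```

```bash
python3 pose2.py .519 .081 -1.684
```

```text
pose [ 0.5146  0.0798 -1.7033] n 38 res 0.29 off 0.32 toGo [0.8 0.3] tcp [62.5 42.4] F [ 2.6 -4.6 -1.1] eef [0.5484 0.0122 0.0138] yawdiff 0.028
```

Request:
move_arm(delta_pos=[[1.34, -0.86, 0], [1.34, -0.84, 0], [1.34, -0.84, 0], [1.34, -0.82, 0], [1.34, -0.82, 0], [1.34, -0.82, 0], [1.34, -0.82, 0], [1.34, -0.82, 0], [0, 0, 0], [0, 0, 0]], rotation=[[0, 0, 0.012], [0, 0, 0.012], [0, 0, 0.012], [0, 0, 0.012], [0, 0, 0.012], [0, 0, 0.01], [0, 0, 0.01], [0, 0, 0.01], [0, 0, 0], [0, 0, 0]], jaw=[0, 0, 0, 0, 0, 0, 0, 0, 0, 0])

```text
time_s: 17.0
eef_pos: [0.5367, 0.0075, 0.0138]
eef_rot: [-3.141, -0.001, 2.948]
force: [1.4, -5.1, -1.0]
width: -0.002
finger_force: 2.6
```

```bash
python3 pose2.py .508 .0775 -1.785
```

```text
pose [ 0.5095  0.0771 -1.7639] n 40 res 0.28 off 0.259 toGo [-0.2  0.7] tcp [63.  40.2] F [ 0.4 -4.8 -0.1] eef [0.5369 0.0076 0.0138] yawdiff -0.001
```

Request:
move_arm(delta_pos=[[1.34, -0.84, 0], [1.34, -0.84, 0], [1.34, -0.84, 0], [1.34, -0.84, 0], [1.34, -0.82, 0], [1.34, -0.82, 0], [1.34, -0.82, 0], [0, 0, 0], [0, 0, 0], [0, 0, 0]], rotation=[[0, 0, 0.01], [0, 0, 0.01], [0, 0, 0.01], [0, 0, 0.01], [0, 0, 0.01], [0, 0, 0.01], [0, 0, 0.01], [0, 0, 0], [0, 0, 0], [0, 0, 0]], jaw=[0, 0, 0, 0, 0, 0, 0, 0, 0, 0])

```text
time_s: 18.15
eef_pos: [0.5279, 0.0046, 0.0144]
eef_rot: [3.14, 0.002, 2.878]
force: [6.1, -1.8, -1.9]
width: 0.0
finger_force: 2.6
```

```bash
python3 pose2.py .504 .075 -1.834
```

```text
pose [ 0.5049  0.0755 -1.8221] n 39 res 0.19 off 0.201 toGo [-0.5  0.7] tcp [63.  39.9] F [ 5.8 -2.  -1.9] eef [0.5279 0.0046 0.0143] yawdiff -0.012
```

Request:
move_arm(delta_pos=[[0, 0.3, 0], [0, 0.3, 0], [0.67, -0.3, 0], [0.67, -0.3, 0], [0.67, -0.3, 0], [0.67, -0.35, 0], [0, 0, 0], [0, 0, 0], [0, 0, 0], [0, 0, 0]], rotation=[[0, 0, 0], [0, 0, 0], [0, 0, 0.005], [0, 0, 0.005], [0, 0, 0.005], [0, 0, 0.005], [0, 0, 0], [0, 0, 0], [0, 0, 0], [0, 0, 0]], jaw=[0, 0, 0, 0, 0, 0, 0, 0, 0, 0])

```text
time_s: 19.3
eef_pos: [0.5262, 0.004, 0.0148]
eef_rot: [3.14, 0.005, 2.858]
force: [6.6, -2.2, -1.8]
width: 0.004
finger_force: 3.6
```

```bash
python3 pose2.py .504 .075 -1.834
```

```text
pose [ 0.5038  0.0756 -1.832 ] n 40 res 0.28 off 0.191 toGo [-0.2  1. ] tcp [63.4 40.1] F [ 6.4 -3.5 -3.1] eef [0.5262 0.004  0.0147] yawdiff -0.023
```

Request:
move_arm(delta_pos=[[0.7, -0.3, 0.2], [0.7, -0.3, 0.2], [0.7, -0.35, 0.2], [0.7, -0.35, 0], [0.7, -0.35, 0], [0.7, -0.35, 0], [0, 0, 0], [0, 0, 0], [0, 0, 0], [0, 0, 0]], rotation=[[0, 0, 0.002], [0, 0, 0.003], [0, 0, 0.005], [0, 0, 0.005], [0, 0, 0.005], [0, 0, 0.005], [0, 0, 0], [0, 0, 0], [0, 0, 0], [0, 0, 0]], jaw=[0, 0, 0, 0, 0, 0, 0, 0, 0, 0])

```text
time_s: 20.45
eef_pos: [0.5199, 0.0026, 0.014]
eef_rot: [-3.14, 0.002, 2.832]
force: [2.0, -4.8, 0.7]
width: 0.003
finger_force: 3.9
```

```bash
python3 pose2.py .502 .075 -1.85
```

```text
pose [ 0.5007  0.0747 -1.8774] n 40 res 0.22 off 0.146 toGo [-0.1  0.6] tcp [62.9 40. ] F [ 1.8 -4.7  0.7] eef [0.5198 0.0026 0.014 ] yawdiff -0.003
```

Request:
move_arm(delta_pos=[[0.67, -0.42, 0], [0.67, -0.42, 0], [0.67, -0.42, 0], [0.67, -0.4, 0], [0.67, -0.4, 0], [0.67, -0.4, 0], [0.67, -0.4, 0], [0.67, -0.4, 0], [0, 0, 0], [0, 0, 0]], rotation=[[0, 0, 0.005], [0, 0, 0.005], [0, 0, 0.005], [0, 0, 0.005], [0, 0, 0.005], [0, 0, 0.005], [0, 0, 0.005], [0, 0, 0.005], [0, 0, 0], [0, 0, 0]], jaw=[0, 0, 0, 0, 0, 0, 0, 0, 0, 0])

```text
time_s: 21.6
eef_pos: [0.5138, 0.0013, 0.014]
eef_rot: [-3.14, 0.002, 2.792]
force: [3.8, -4.6, 0.1]
width: -0.0
finger_force: 3.9
```

```bash
python3 pose2.py .497 .073 -1.917
```

```text
pose [ 0.4975  0.0739 -1.9221] n 40 res 0.25 off 0.101 toGo [-0.1  0.1] tcp [62.6 40.3] F [ 3.2 -4.   0.2] eef [0.5138 0.0013 0.014 ] yawdiff 0.002
```

Request:
move_arm(delta_pos=[[0.67, -0.42, 0], [0.67, -0.42, 0], [0.67, -0.42, 0], [0.67, -0.42, 0], [0.67, -0.42, 0], [0.67, -0.42, 0], [0.67, -0.42, 0], [0, 0, 0], [0, 0, 0], [0, 0, 0]], rotation=[[0, 0, 0.005], [0, 0, 0.005], [0, 0, 0.005], [0, 0, 0.005], [0, 0, 0.005], [0, 0, 0.005], [0, 0, 0.005], [0, 0, 0], [0, 0, 0], [0, 0, 0]], jaw=[0, 0, 0, 0, 0, 0, 0, 0, 0, 0])

```text
time_s: 22.75
eef_pos: [0.5084, 0.0002, 0.014]
eef_rot: [-3.141, 0.002, 2.757]
force: [3.6, -4.6, 0.6]
width: -0.004
finger_force: 3.8
```

```bash
python3 pose2.py .495 .073 -1.957
```

```text
pose [ 0.4947  0.0734 -1.9571] n 40 res 0.24 off 0.066 toGo [-0.1  0.1] tcp [62.7 40.3] F [ 3.  -4.1  0.6] eef [5.084e-01 2.000e-04 1.400e-02] yawdiff 0.002
```

Request:
move_arm(delta_pos=[[0.67, -0.42, 0], [0.67, -0.42, 0], [0.67, -0.42, 0], [0.67, -0.42, 0], [0.67, -0.42, 0], [0.67, -0.42, 0], [0, 0, 0], [0, 0, 0], [0, 0, 0], [0, 0, 0]], rotation=[[0, 0, 0.005], [0, 0, 0.005], [0, 0, 0.005], [0, 0, 0.005], [0, 0, 0.005], [0, 0, 0.005], [0, 0, 0], [0, 0, 0], [0, 0, 0], [0, 0, 0]], jaw=[0, 0, 0, 0, 0, 0, 0, 0, 0, 0])

```text
time_s: 23.9
eef_pos: [0.5061, -0.0, 0.0145]
eef_rot: [3.139, 0.006, 2.728]
force: [7.9, -3.2, -2.7]
width: -0.0
finger_force: 4.6
```

```bash
python3 pose2.py .492 .073 -1.987
```

```text
pose [ 0.4935  0.0732 -1.9611] n 40 res 0.28 off 0.062 toGo [-0.6  0.8] tcp [63.  39.5] F [ 7.6 -2.3 -1.9] eef [ 0.5061 -0.      0.0145] yawdiff -0.024
```

Request:
move_arm(delta_pos=[[0, 0.3, 0.3], [0, 0.3, 0.2], [0.3, 0, 0], [0.3, 0, 0], [0.3, 0, 0], [0, 0, 0], [0, 0, 0], [0, 0, 0], [0, 0, 0], [0, 0, 0]], rotation=[[0, 0, -0.004], [0, 0, -0.004], [0, 0, -0.004], [0, 0, 0], [0, 0, 0], [0, 0, 0], [0, 0, 0], [0, 0, 0], [0, 0, 0], [0, 0, 0]], jaw=[0, 0, 0, 0, 0, 0, 0, 0, 0, 0])

```text
time_s: 25.05
eef_pos: [0.5061, 0.0001, 0.0143]
eef_rot: [3.14, 0.008, 2.739]
force: [8.8, -5.2, -3.1]
width: -0.001
finger_force: 5.0
```

```bash
python3 pose2.py .492 .073 -1.97
```

```text
pose [ 0.4935  0.0733 -1.9613] n 40 res 0.27 off 0.062 toGo [-0.5  0.9] tcp [62.8 39.5] F [ 7.8 -4.3 -3. ] eef [5.061e-01 2.000e-04 1.430e-02] yawdiff -0.012
```

Request:
move_arm(delta_pos=[[0.2, 0, 0], [0.2, 0, 0], [0.2, 0, 0], [0.2, 0, 0], [0, 0, 0], [0, 0, 0], [0, 0, 0], [0, 0, 0], [0, 0, 0], [0, 0, 0]], rotation=[[0, 0, 0], [0, 0, 0], [0, 0, 0], [0, 0, 0], [0, 0, 0], [0, 0, 0], [0, 0, 0], [0, 0, 0], [0, 0, 0], [0, 0, 0]], jaw=[0, 0, 0, 0, 0, 0, 0, 0, 0, 0])

```text
time_s: 26.2
eef_pos: [0.506, 0.0002, 0.0146]
eef_rot: [3.14, 0.009, 2.739]
force: [9.1, -6.0, -2.3]
width: 0.0
finger_force: 5.4
```

```bash
python3 pose2.py .492 .073 -1.97; python3 pose2.py .492 .073 -1.97
```

```text
pose [ 0.4935  0.0733 -1.9612] n 40 res 0.27 off 0.062 toGo [-0.5  0.9] tcp [62.8 39.4] F [ 8.5 -4.7 -2.2] eef [5.06e-01 2.00e-04 1.45e-02] yawdiff -0.012
pose [ 0.4935  0.0733 -1.9613] n 40 res 0.27 off 0.062 toGo [-0.5  0.9] tcp [62.8 39.4] F [ 7.9 -4.2 -2.6] eef [5.06e-01 2.00e-04 1.46e-02] yawdiff -0.012
```

Request:
move_arm(delta_pos=[[0.3, 0, 0], [0.3, 0, 0], [0.3, 0, 0], [0.3, 0, 0], [0, 0, 0.2], [0, 0, 0.2], [0, 0, 0], [0, 0, 0], [0, 0, 0], [0, 0, 0]], rotation=[[0, 0, 0], [0, 0, 0], [0, 0, 0], [0, 0, 0], [0, 0, 0], [0, 0, 0], [0, 0, 0], [0, 0, 0], [0, 0, 0], [0, 0, 0]], jaw=[0, 0, 0, 0, 0, 0, 0, 0, 0, 0])

```text
time_s: 27.5
eef_pos: [0.5058, 0.0002, 0.0146]
eef_rot: [3.141, 0.011, 2.739]
force: [9.0, -5.9, -2.5]
width: 0.003
finger_force: 6.1
```

```bash
python3 pose2.py .492 .073 -1.97; python3 pose2.py .492 .073 -1.97
```

```text
pose [ 0.4933  0.0733 -1.9625] n 40 res 0.26 off 0.061 toGo [-0.5  0.9] tcp [62.8 39.4] F [10.1 -4.4 -2.2] eef [5.058e-01 2.000e-04 1.460e-02] yawdiff -0.011
pose [ 0.4933  0.0733 -1.962 ] n 40 res 0.26 off 0.061 toGo [-0.5  1. ] tcp [62.9 39.4] F [10.2 -5.5 -2.5] eef [5.058e-01 2.000e-04 1.460e-02] yawdiff -0.012
```

Request:
move_arm(delta_pos=[[0.3, 0, 0], [0.3, 0, 0], [0.3, 0, 0], [0.3, 0, 0], [0, 0, 0], [0, 0, 0], [0, 0, 0], [0, 0, 0], [0, 0, 0], [0, 0, 0]], rotation=[[0, 0, 0], [0, 0, 0], [0, 0, 0], [0, 0, 0], [0, 0, 0], [0, 0, 0], [0, 0, 0], [0, 0, 0], [0, 0, 0], [0, 0, 0]], jaw=[0, 0, 0, 0, 0, 0, 0, 0, 0, 0])

```text
time_s: 28.8
eef_pos: [0.5055, 0.0002, 0.015]
eef_rot: [3.141, 0.013, 2.739]
force: [11.2, -7.0, -2.8]
width: -0.004
finger_force: 6.7
```

```bash
python3 pose2.py .492 .073 -1.97; python3 pose2.py .492 .073 -1.97; python3 look.py c4
```

```text
pose [ 0.4933  0.0733 -1.9624] n 40 res 0.26 off 0.061 toGo [-0.5  1. ] tcp [62.9 39.2] F [10.7 -6.7 -2.8] eef [5.055e-01 2.000e-04 1.490e-02] yawdiff -0.011
pose [ 0.4933  0.0733 -1.9622] n 40 res 0.25 off 0.061 toGo [-0.5  1. ] tcp [62.9 39.2] F [10.3 -6.1 -3.1] eef [5.055e-01 2.000e-04 1.490e-02] yawdiff -0.012
[5.05511496e-01 1.70521293e-04 1.49645561e-02] [11.24622514 -6.32919091 -2.21831206]
[(0.75, [231.2, 185.1, 270.7, 228.2])]
```

View pics/c4.png

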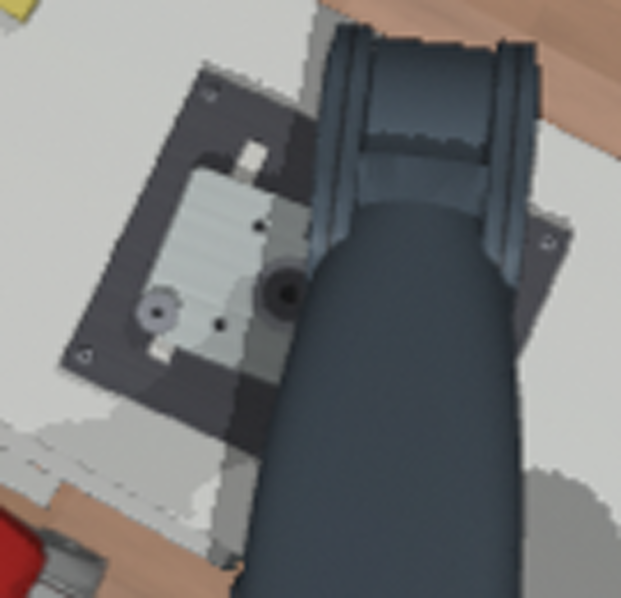

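The plate sits nearly parallel to the dock with its stepped corner under the pin head at (157,312), and the arm hides the catch. The force is about 13 N, so I push on slightly, then back off and look.

Request:
move_arm(delta_pos=[[0.2, 0, 0], [0.2, 0, 0], [0.1, 0, 0], [0, 0, 0], [0, 0, 0], [0, 0, 0], [0, 0, 0], [0, 0, 0], [0, 0, 0], [0, 0, 0]], rotation=[[0, 0, 0], [0, 0, 0], [0, 0, 0], [0, 0, 0], [0, 0, 0], [0, 0, 0], [0, 0, 0], [0, 0, 0], [0, 0, 0], [0, 0, 0]], jaw=[0, 0, 0, 0, 0, 0, 0, 0, 0, 0])

```text
time_s: 30.35
eef_pos: [0.5054, 0.0002, 0.0151]
eef_rot: [3.141, 0.014, 2.738]
force: [11.7, -7.5, -2.5]
width: -0.0
finger_force: 7.0
```

Request:
move_arm(delta_pos=[[-0.5, 0, 0], [-0.5, 0, 0], [-0.5, 0, 0], [-0.5, 0, 0], [-1, -0.2, 0], [-1, -0.3, 0], [-1, -0.3, 0], [-1, -0.5, 0], [-1, -0.5, 0], [-1, -1, 0]], rotation=[[0, 0, 0], [0, 0, 0], [0, 0, 0], [0, 0, 0], [0, 0, 0], [0, 0, 0], [0, 0, 0], [0, 0, 0], [0, 0, 0], [0, 0, 0]], jaw=[0, 0, 0, 0, 0, 0, 0, 0, 0, 0])

```text
time_s: 31.35
eef_pos: [0.5062, -0.0016, 0.0135]
eef_rot: [3.137, 0.0, 2.741]
force: [2.0, 3.8, 5.4]
width: 0.001
finger_force: 3.0
```

```bash
python3 pose2.py .492 .073 -1.97
```

```text
pose [ 0.4938  0.0728 -1.9761] n 40 res 0.22 off 0.047 toGo [-0.3 -0.6] tcp [63.8 40.8] F [2.5 3.5 4.3] eef [ 0.5061 -0.0019  0.0135] yawdiff 0.004
```

Request:
move_arm(delta_pos=[[-1, 0, 0], [-1, 0, 0], [-1, 0, 0], [-1, 0, 0], [-1, -0.5, 0], [-1, -0.5, 0], [-1, -0.5, 0], [-1, -0.5, 0], [0, 0, 0], [0, 0, 0]], rotation=[[0, 0, 0], [0, 0, 0], [0, 0, 0], [0, 0, 0], [0, 0, 0], [0, 0, 0], [0, 0, 0], [0, 0, 0], [0, 0, 0], [0, 0, 0]], jaw=[0, 0, 0, 0, 0, 0, 0, 0, 0, 0])

```text
time_s: 32.5
eef_pos: [0.5088, -0.0054, 0.0132]
eef_rot: [3.139, -0.008, 2.741]
force: [-4.5, 7.1, 12.4]
width: 0.004
finger_force: 6.4
```

```bash
python3 pose2.py .492 .073 -1.97
```

```text
pose [ 0.4956  0.0711 -1.994 ] n 39 res 0.15 off 0.029 toGo [-0.3 -4.3] tcp [64.4 43.5] F [-5.   5.5 12.8] eef [ 0.5088 -0.0054  0.0132] yawdiff 0.023
```

Request:
move_arm(delta_pos=[[0, 0, -0.3], [0, 0, -0.3], [0, 0, -0.3], [0, 0, -0.3], [0, 0, -0.3], [0, 0, 0], [0, 0, 0], [0, 0, 0], [0, 0, 0], [0, 0, 0]], rotation=[[0, 0, 0], [0, 0, 0], [0, 0, 0], [0, 0, 0], [0, 0, 0], [0, 0, 0], [0, 0, 0], [0, 0, 0], [0, 0, 0], [0, 0, 0]], jaw=[0, 0, 0, 0, 0, 0, 0, 0, 0, 0])

```text
time_s: 33.65
eef_pos: [0.5094, -0.0067, 0.0134]
eef_rot: [3.141, -0.006, 2.741]
force: [-2.3, 4.6, 5.8]
width: -0.001
finger_force: 3.1
```

```bash
python3 pose2.py .4956 .0711 -1.994; python3 look.py c5
```

```text
pose [ 0.4956  0.071  -1.9945] n 39 res 0.16 off 0.028 toGo [-0.4 -4.4] tcp [65.1 44.6] F [-2.9  2.6  6. ] eef [ 0.5094 -0.0067  0.0134] yawdiff 0.023
[ 0.50944043 -0.00675418  0.01343486] [-2.61796036  3.54994067  6.44902662]
[]
```

View pics/c5.png

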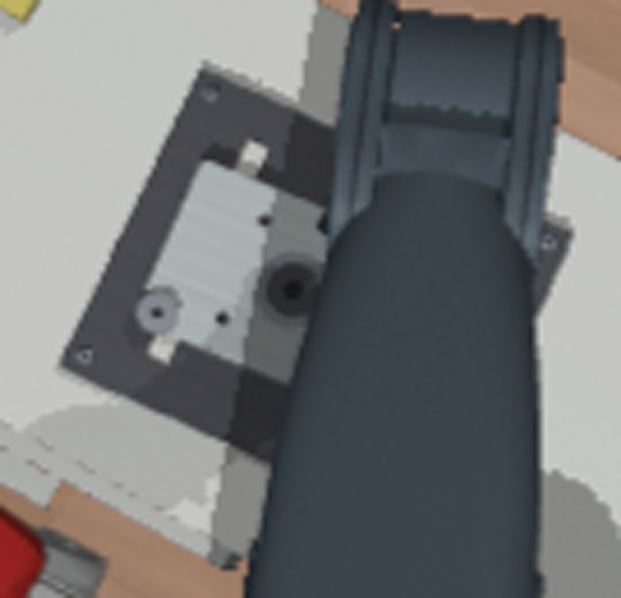

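The plate is still nearly parallel, but the fingertips rest on it and dragged its stepped corner about 4 mm off the pin. I unload the tips before moving on.

Request:
move_arm(delta_pos=[[0, 0, -0.3], [0, 0, -0.3], [0, 0, -0.3], [0, 0, -0.3], [0, 0, -0.2], [0, 0, 0], [0, 0, 0], [0, 0, 0], [0, 0, 0], [0, 0, 0]], rotation=[[0, 0, 0], [0, 0, 0], [0, 0, 0], [0, 0, 0], [0, 0, 0], [0, 0, 0], [0, 0, 0], [0, 0, 0], [0, 0, 0], [0, 0, 0]], jaw=[0, 0, 0, 0, 0, 0, 0, 0, 0, 0])

```text
time_s: 35.05
eef_pos: [0.5119, -0.0081, 0.0152]
eef_rot: [-3.142, 0.0, 2.74]
force: [-0.0, 0.3, -1.1]
width: -0.001
finger_force: 0.0
```

```bash
python3 pose2.py .4956 .0711 -1.994
python3 - <<'E'
from h import *
print(ctrl.state()['eef_rot'],ctrl.state()['ft_torque'],ctrl.state()['finger_force'])
E
```

```text
pose [ 0.4957  0.071  -1.994 ] n 39 res 0.16 off 0.029 toGo [-0.4 -4.4] tcp [65.5 47.3] F [ 0.5 -0.   0.7] eef [ 0.5119 -0.0081  0.0152] yawdiff 0.021
[-3.14158409e+00  6.16171175e-05  2.73978510e+00] [-0.02043769 -0.04835106 -0.01972238] 0.0
```

Request:
move_arm(delta_pos=[[-2, -1, 0], [-2, 0, -5], [0, 0, -20], [0, 0, -20], [-4, 16, 0], [-4, 19, 0], [-4, 19, 0], [-4, 19, 0], [-5, 19, 0], [-5, 19, 0]], rotation=[[0, 0, 0], [0, 0, 0], [0, 0, 0], [0, 0, 0], [0, 0, 0], [0, 0, 0], [0, 0, 0], [0, 0, 0], [0, 0, 0], [0, 0, 0]], jaw=[0, 0, 0, 0, 0, 0, 0, 0, 0, 0])

```text
time_s: 36.2
eef_pos: [0.5831, 0.0829, 0.0593]
eef_rot: [3.141, -0.001, 2.74]
force: [0.3, 0.7, -0.4]
width: -0.003
finger_force: 0.0
```

```bash
python3 look.py c6
```

```text
[0.58226418 0.0819524  0.05936664] [0.03217616 0.10549742 0.02035473]
[(0.72, [280.2, 199.7, 295.8, 241.2]), (0.39, [349.3, 256.1, 392.0, 311.8])]
```

View pics/c6.png

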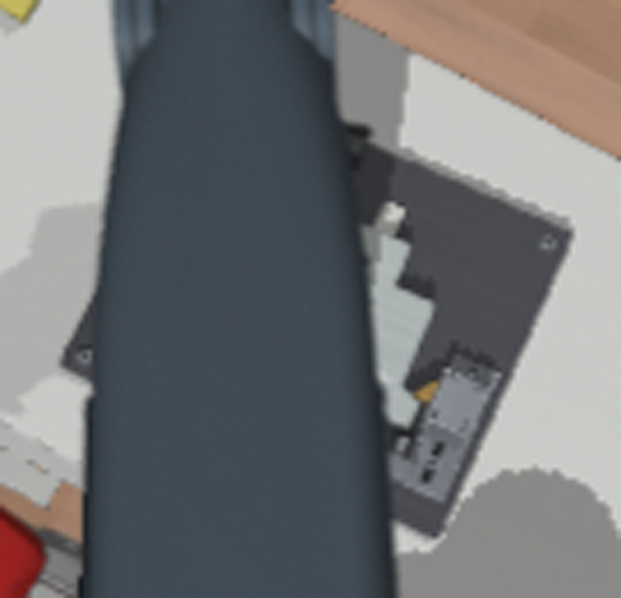

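The brass catch is fully out at (427,390), as in the first picture, and the tongue end is behind it at (403,412), so it is locked. Now I nudge the pin end of the plate back onto the pin.

Request:
move_arm(delta_pos=[[0, 0, 10], [0, 0, 10], [0, 0, 10], [0, 0, 8], [0, 0, 4.5], [1.5, 0, 0], [1.5, 0, 0], [1, 0, 0], [1, 0, 0], [1, 0, 0]], rotation=[[0, 0, 0], [0, 0, 0], [0, 0, 0], [0, 0, 0], [0, 0, 0], [0, 0, 0], [0, 0, 0], [0, 0, 0], [0, 0, 0], [0, 0, 0]], jaw=[0, 0, 0, 0, 0, 0, 0, 0, 0, 0])

```text
time_s: 37.45
eef_pos: [0.5773, 0.0838, 0.0183]
eef_rot: [3.141, 0.001, 2.74]
force: [0.0, -0.6, -1.1]
width: -0.001
finger_force: 0.0
```

Request:
move_arm(delta_pos=[[0.4, 0, 0], [0.4, 0, 0], [0.4, 0, 0], [0.4, 0, 0], [0.4, 0, 0], [0, 0, 0], [0, 0, 0], [0, 0, 0], [0, 0, 0], [0, 0, 0]], rotation=[[0, 0, 0], [0, 0, 0], [0, 0, 0], [0, 0, 0], [0, 0, 0], [0, 0, 0], [0, 0, 0], [0, 0, 0], [0, 0, 0], [0, 0, 0]], jaw=[0, 0, 0, 0, 0, 0, 0, 0, 0, 0])

```text
time_s: 38.45
eef_pos: [0.5755, 0.0844, 0.0179]
eef_rot: [3.141, 0.001, 2.74]
force: [1.2, -0.1, 0.7]
width: -0.001
finger_force: 0.7
```

Request:
move_arm(delta_pos=[[-0.6, 0, 0], [0, 0, 0.8], [0, 0, 0.8], [0.6, 0, 0], [0.5, 0, 0], [0.5, 0, 0], [0.5, 0, 0], [0.5, 0, 0], [0.5, 0, 0], [0.5, 0, 0]], rotation=[[0, 0, 0], [0, 0, 0], [0, 0, 0], [0, 0, 0], [0, 0, 0], [0, 0, 0], [0, 0, 0], [0, 0, 0], [0, 0, 0], [0, 0, 0]], jaw=[0, 0, 0, 0, 0, 0, 0, 0, 0, 0])

```text
time_s: 39.45
eef_pos: [0.5725, 0.0858, 0.0161]
eef_rot: [3.141, 0.0, 2.74]
force: [2.9, 2.1, 0.4]
width: 0.0
finger_force: 1.6
```

Request:
move_arm(delta_pos=[[0.3, 0, 0], [0.3, 0, 0], [0.3, 0, 0], [0, 0, 0], [0, 0, 0], [0, 0, 0], [0, 0, 0], [0, 0, 0], [0, 0, 0], [0, 0, 0]], rotation=[[0, 0, 0], [0, 0, 0], [0, 0, 0], [0, 0, 0], [0, 0, 0], [0, 0, 0], [0, 0, 0], [0, 0, 0], [0, 0, 0], [0, 0, 0]], jaw=[0, 0, 0, 0, 0, 0, 0, 0, 0, 0])

```text
time_s: 40.45
eef_pos: [0.5723, 0.0859, 0.0162]
eef_rot: [3.141, 0.001, 2.74]
force: [5.6, 1.5, -0.9]
width: 0.003
finger_force: 2.4
```

Request:
move_arm(delta_pos=[[-0.5, 0, 0], [-1, 0, 0], [-1.5, 0, 0], [-2, 0, 0], [-2, 0, 0], [-2, 0, 0], [-2, 0, 0], [0, 0, -15], [0, 0, -25], [0, 0, -40]], rotation=[[0, 0, 0], [0, 0, 0], [0, 0, 0], [0, 0, 0], [0, 0, 0], [0, 0, 0], [0, 0, 0], [0, 0, 0], [0, 0, 0], [0, 0, 0]], jaw=[0, 0, 0, 0, 0, 0, 0, 0, 0, 0])

```text
time_s: 41.45
eef_pos: [0.5794, 0.0816, 0.0949]
eef_rot: [-3.139, -0.005, 2.74]
force: [0.1, 0.4, 0.1]
width: -0.003
finger_force: 0.0
```

Request:
move_arm(delta_pos=[[0, 0, -40], [0, 0, -40], [0, 0, -20], [0, -35, 0], [0, -45, 0], [0, -45, 0], [0, -45, 0], [0, -45, 0], [0, -45, 0], [0, -20, 0]], rotation=[[0, 0, 0], [0, 0, 0], [0, 0, 0], [0, 0, 0], [0, 0, 0], [0, 0, 0], [0, 0, 0], [0, 0, 0], [0, 0, 0], [0, 0, 0]], jaw=[0, 0, 0, 0, 0, 0, 0, 0, 0, 0])

```text
time_s: 42.45
eef_pos: [0.4708, -0.179, 0.1977]
eef_rot: [-3.14, 0.002, 2.736]
force: [-0.0, 1.0, 0.9]
width: -0.002
finger_force: 0.0
```

```bash
python3 pose2.py .494 .073 -1.975; python3 look.py c7
```

```text
pose [ 0.4936  0.0732 -1.9601] n 40 res 0.28 off 0.063 toGo [-0.6  0.8] tcp [239.8  74.9] F [-0.4  0.3 -0. ] eef [ 0.4719 -0.177   0.1974] yawdiff -0.015
[ 0.47267741 -0.17497502  0.19656189] [-0.24721677  0.42225587  0.37221669]
[(0.56, [233.5, 184.0, 297.1, 238.7])]
```

View pics/c7.png

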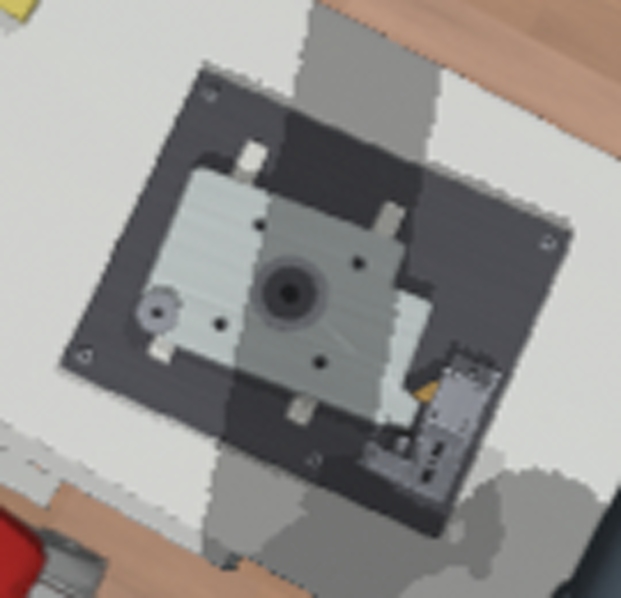

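The plate is home: corner under the pin head at (157,312), tongue at (403,412) behind the fully extended brass catch at (427,390), and the arm clear.

```bash
python3 -c "
from rig import ctrl
print(ctrl.finish_job())"
```

```text
the job is handed in; nothing more can be done
None
```

The foot plate is locked in the dock and the job is handed in: the last picture shows the catch sprung out behind the tongue, the corner within about 1 mm of its seat on the pin, the plate 0.06 rad off parallel and the arm clear, with a peak push of about 14 N. While I was backing off, the fingertips dragged the locked plate about 4 mm off the pin, so I nudged it back before handing in.

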